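# Sort the ring and the punch into their containers under the bench lamp

### The job

Clear the goldsmith's bench: put the ring blank into the round steel cup and the dapping punch into the square wooden box, both of which stand under the low bench lamp. Reach in at a slant beneath the lamp's hood without touching the lamp, and leave the cup, the box and the other tools standing and lying where they are.

Things in the scene. Friction and masses are not known exactly. Their poses are not given: they have to be found in the camera images.
- lamp: Fixed green bench lamp. Origin on the bench below the middle of its hood, z up, y along the hood. Hood: trough 320 mm long (y), 68 mm wide (x), underside 230 mm and top 275 mm above the bench. Its pole (up to 320 mm high) stands at x = +170 mm, away from the robot, on a round foot 130 mm across. Cup and box stand under the hood, one towards each end.
- cup: Round open steel cup, loose, 0.35 kg: 92 mm outside diameter at the rim, narrowing to 74 mm at the foot, wall 3 mm, 55 mm high. Origin at the centre of its underside, z up.
- box: Square open wooden box, loose, 0.35 kg: 92 x 92 mm outside (along its x and y), wall 5 mm, 50 mm high. Origin at the centre of its underside, z up.
- ring_mid (a point): Centre of the ring blank: a thick plain steel ring lying flat on the bench, 28 mm outside diameter, 18 mm hole, 12 mm high, 25 g; this point is in the middle of its hole, 6 mm above its underside; z is the ring's axis.
- punch_mid (a point): Middle of the dapping punch: a steel punch lying on the bench, 60 mm long along its x, about 60 g. Its square shank is 12 x 12 mm and reaches from x = -30 to x = +14 mm; then a thin neck and a ball 12 mm across, ending at x = +30 mm. This point is on its centre line, 6 mm above its underside.
- ring: The ring blank itself (see ring_mid); origin at the centre of its underside.
- punch: The dapping punch itself (see punch_mid); origin under its middle, on its lower face.
- dapping_block: Bystander: dark steel cube, 40 mm, loose, on the bench between ring and punch. Origin at the centre of its underside.
- hammer: Bystander: hammer lying at the left of the work (robot's left), 260 mm long along its x, 26 mm high, with a 90 mm wide head at its +x end. Origin under its middle.
- pliers: Bystander: pliers lying at the right of the work, 160 mm long along their x, jaws towards +x, handles with red sleeves up to 65 mm apart. Origin under the pivot, about 100 mm from the handle ends.

How it is judged (in metres and radians):
At the end, for the whole second after the job is handed in: The ring's centre is inside the round cup (within 43 mm of its axis and less than 50 mm above its underside) and the punch's middle is inside the square box (within its walls and less than 45 mm above its underside); cup and box upright within 6 degrees; all at rest (below 0.03 m/s) (horizontal distance between ring_mid and cup below 0.043 m and z of ring_mid in the frame of cup between 0 and 0.05 m and x of punch_mid in the frame of box between -0.041 and 0.041 m and y of punch_mid in the frame of box between -0.041 and 0.041 m and z of punch_mid in the frame of box between 0 and 0.045 m and angle between each of cup, box's own z axis and vertical below 0.1 rad and linear speed of each of ring, punch, cup, box below 0.03 m/s); the robot touches nothing.
It fails at once if the lamp is touched with more than 1 N (contact force between lamp and anything else above 1 N).
It fails at once if the cup or the box is shifted by more than 30 mm (distance of any of cup, box from where it was at the start of the episode above 0.03 m).
It fails at once if the dapping block, hammer or pliers are shifted by more than 20 mm (distance of any of dapping_block, hammer, pliers from where it was at the start of the episode above 0.02 m).
It also fails if it takes over 53 s, if anything falls off the work surface, if the arm or the gripper's body presses on something with over 40 N, if the wrist force passes 120 N, or if a joint passes its speed limit or range.

### The arm

A 7-joint arm with a two-finger parallel gripper is mounted at the origin on the work surface. World frame = base frame: x ahead of the robot, y to its left, z up, the work surface at z = 0. Lengths are in mm, angles in rad, forces in N, time in s.
With the tool pointing down it reaches from about 400 to 875 mm from the base axis. Payload 4.4 kg.
Tool frame: the origin (TCP) lies midway between the tips of the shut fingers; the grasp point (between the pads) lies 19 mm behind it; z points along the fingers, y is the line along which they close (so a half turn about z gives the same grasp; the last joint's range is limited). The gripper opens to 85 mm and grips with 20 to 120 N. Pads are 22 mm wide; open, the fingers measure 114 mm over their backs; the gripper's body (76 mm by 85 mm) begins 54 mm behind the grasp point. The pads swing forward as they close: fully open they stand 13 mm farther back than shut.
Start: joints at [1.197, 0.628, 0.038, 1.517, -0.027, 0.996, -0.02], TCP at [196.955, -619.457, 201.113] pointing down, gripper open.
Joint ranges: [-3.06, 3.06], [-0.37, 2.12], [-1.25, 1.32], [0.18, 2.47], [-1.1, 4.24], [0.23, 1.98], [-2.94, 2.94]. Speed limits (rad/s): [2.57, 2.57, 3.14, 3.14, 3.14, 3.14, 3.14].

### API

Orientations are given as [roll, pitch, yaw] about the fixed x, y, z axes, in that order (R = Rz(yaw) Ry(pitch) Rx(roll)).
In Python, from cell import ctrl gives the robot as it stands.
- The arm moves only by the shell command python3 -m crank 'ROWS' [OPENING]. ROWS is JSON, a list that holds one entry, the list of rows, each a list of 4 numbers: the shift along the tool's x, y, z normalised to -1 to 1, where 1 is 2.5 cm, then the turn about the tool's z normalised to -1 to 1, where 1 is 0.08 rad. In form: [[[dx, dy, dz, turn], ...]]. A call has 1 to 12 rows; each row shifts and turns the commanded pose from where the row before left it, along the tool's axes as they then stand; what a row does not reach is not made up. A row lasts 1/12 s, in which the tool goes at most 41.7 mm and 7.16 degrees, less where a joint would pass 70% of its speed; a pose out of reach is approached as far as the arm can. A call with a number of a shift or a turn outside -1 to 1 is refused whole. A call with a gripper value outside its range is refused whole. OPENING is the closure, from -1 (fully open) to 1 (shut), set as the call begins (- or left out, the last holds). The fingers move at their own pace and stop on an object; the grip force is fixed at half the most. Time passes only in rows, so rows that do not move let the fingers close. It gives the time, the measured TCP pose, the force, the opening and the grip force at its end, in the units of the state.
- ctrl.read_state(): the state, without advancing time (a new reading comes with each control period).
- ctrl.get_image(name): name is "scene" or "top" or "wrist"; returns a dict with "img" (420x560x3 uint8, red, green, blue), "intrinsics" (3x3 intrinsics, pixels), "dist" ([k1, k2, p1, p2, k3] as OpenCV has them; the pictures are not rectified), "extrinsics" (4x4, takes a point from camera to world coordinates). Camera axes: x right, y up, looking along -z (the intrinsics and any distortion apply to the point x, -y, -z); pixel columns grow to the right and rows downward; lengths in mm; the calibration is good to about 2 mm. A picture is of the moment at which its call begins. There is no depth.
- ctrl.finish_job(): hands the job in; it is judged then, once.
Trained networks look in the newest picture that a camera, given by its name, has taken for a name from the list of things; names that differ only in an ending like _2 or _b are one class to them, and where a whole thing is asked for, a point or a joint stands for the part that bears it (a point fixed in the world has none). Each returns a list of dicts, best first, with "confidence" (0 to 1); they miss things now and then, are a little off and sometimes report something else, mostly with a low value. They report only what shows in the picture. A call takes as long as a camera call.
- ctrl.find_in(camera, target): "position" ([row, column] in pixels, amid what is visible of it).
- ctrl.trace(camera, target): "mask" (420x560 bool, what is visible of it) and "position" ([row, column] in pixels, amid what is visible of it).
- ctrl.place_of(camera, target): "position" ([row, column] in pixels: a listed point, or the origin of a listed thing).
The state is a dict: "clock": time; "qpos": joint angles; "qd": joint speeds; "tau": joint torques, N m; "eef_pos": TCP position; "tool_rot": TCP orientation; "force": force on the tool from outside, world axes, zero at the start; "torque": the same for the moment, N m; "width": finger opening in mm; "gripper_force": force on a finger pad.
Only numpy, scipy, OpenCV 4.12 (cv2) and the standard library are available. Lean on these libraries where they do the work, as an engineer would, in place of code of your own. Each camera call takes 0.05 s, during which the arm holds its last target. There are 200 camera calls.

## Working session

There is one attempt and no reset: what is moved stays moved. The work goes in short steps, Python scripts to look and compute and a shell command to move; the robot and the scene stay as the last step left them, time stands still between calls to the robot, and variables do not carry over. Pictures are saved under pics/ and viewed, at most 12 in all, crops included, and the job is handed in when it is done.

```bash
ls; mkdir -p pics; cat > h.py <<'E'
import numpy as np, cv2
from cell import ctrl
def ray(im,pos):
    K=np.array(im["intrinsics"],float);D=np.array(im["dist"],float);E=np.array(im["extrinsics"],float)
    p=cv2.undistortPoints(np.array([[[pos[1],pos[0]]]],float),K,D)[0,0]
    return E[:3,3],E[:3,:3]@np.array([p[0],-p[1],-1.])
def onz(im,pos,z):
    o,d=ray(im,pos);return o+d*(z-o[2])/d[2]
def proj(im,P):
    E=np.array(im["extrinsics"],float);c=(np.array(P,float)-E[:3,3])@E[:3,:3]
    q=cv2.projectPoints((c*[1,-1,-1]).reshape(-1,1,3),np.zeros(3),np.zeros(3),np.array(im["intrinsics"],float),np.array(im["dist"],float))[0]
    return q.reshape(-1,2)
E
python3 - <<'E'
from h import *
np.set_printoptions(precision=1,suppress=True)
s=ctrl.read_state();print({k:s[k] for k in("clock","eef_pos","tool_rot","width","force")})
for c in("scene","top"):
    im=ctrl.get_image(c);cv2.imwrite(f"pics/{c}0.png",im["img"][:,:,::-1]);print(c,np.array(im["extrinsics"])[:3,3])
    for t,z in(("lamp",0),("cup",0),("box",0),("ring_mid",6),("punch_mid",6),("dapping_block",0),("hammer",0),("pliers",0)):
        for r in ctrl.place_of(c,t)[:2]: print(t,np.array(r["position"]),round(r["confidence"],2),onz(im,r["position"],z))
E
```

```text
pics
{'clock': 0.0, 'eef_pos': array([ 196.7, -618.8,  200.2]), 'tool_rot': array([-3.1,  0. ,  0.3]), 'width': 85.3664222535041, 'force': array([-0.2, -0.3, -0.1])}
scene [1468.4  508.7  742.7]
cup [257.6 318.8] 0.83 [602.9 164.8   0. ]
box [232.9 248.8] 0.85 [603.9 -42.3   0. ]
ring_mid [227.4 365.1] 0.49 [424.6 222.    6. ]
punch_mid [184.1 230.9] 0.5 [ 419.9 -223.9    6. ]
dapping_block [213.5 291.9] 0.66 [460.  13.   0.]
dapping_block [227.  364.7] 0.55 [414.8 218.    0. ]
hammer [287.1 408.8] 0.85 [595.2 397.3   0. ]
pliers [187.6 168.8] 0.67 [ 529.9 -383.4    0. ]
top [369.2  -0.1 879.4]
cup [192.3 208.1] 0.58 [592.6 168.8   0. ]
cup [226.9 436.7] 0.34 [ 543.2 -365.3    0. ]
box [186.7 297.9] 0.68 [618.9 -39.6   0. ]
box [252.3 270.4] 0.55 [461.8  14.8   0. ]
ring_mid [265.2 179.6] 0.55 [419.5 215.6   6. ]
punch_mid [274.9 372.4] 0.47 [ 424.5 -215.3    6. ]
dapping_block [250.5 269.3] 0.94 [465.7  17.5   0. ]
hammer [189.3 113.7] 0.97 [586.6 393.3   0. ]
pliers [226.3 436.1] 0.55 [ 544.5 -363.9    0. ]
```

```bash
python3 -m crank --help 2>&1 | head -20
```

```text
invalid input: not JSON, or not a number
```

View pics/top0.png

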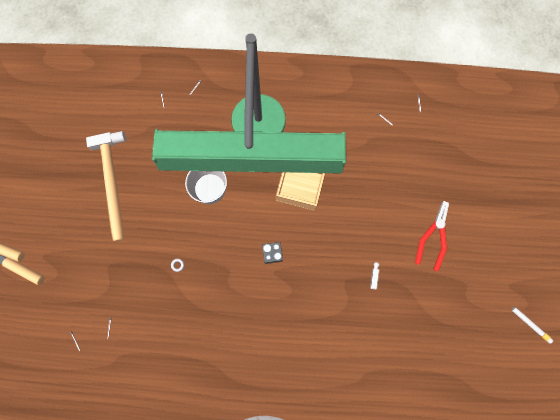

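View pics/scene0.png

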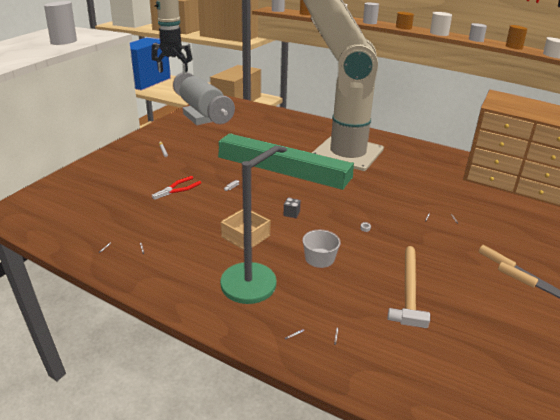

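```bash
python3 - <<'E'
from h import *
np.set_printoptions(precision=4,suppress=True)
print(ctrl.read_state()["tool_rot"])
for c in("scene","top"):
    im=ctrl.get_image(c)
    for t,z in(("lamp",0),("ring",6),("punch",6),("cup",55),("box",50)):
        for r in ctrl.trace(c,t)[:1]:
            m=r["mask"].astype(np.uint8);ys,xs=np.nonzero(m)
            (cx,cy),wh,a=cv2.minAreaRect(np.column_stack([xs,ys]).astype(np.float32))
            print(c,t,round(r["confidence"],2),r["position"],m.sum(),"bb",xs.min(),xs.max(),ys.min(),ys.max())
            b=cv2.boxPoints(((cx,cy),wh,a))
            if t in("ring","punch"): print(np.array([onz(im,(q[1],q[0]),z)[:2] for q in b]).round(), onz(im,(ys.mean(),xs.mean()),z))
E
```

```text
[ 3.1415 -0.      0.3077]
scene lamp 0.73 [166.9, 255.8] 6483 bb 218 354 134 303
scene ring 0.57 [225.8, 364.8] 70 bb 361 370 223 231
[[410. 204.]
 [397. 226.]
 [434. 240.]
 [447. 218.]] [421.3896 221.8932   6.    ]
scene cup 0.77 [247.7, 323.2] 1185 bb 303 339 229 269
scene box 0.9 [228.1, 240.9] 1092 bb 220 269 211 248
top lamp 0.94 [145.5, 253.2] 10009 bb 152 345 34 173
top punch 0.52 [272.6, 370.3] 140 bb 370 377 264 288
[[ 396. -209.]
 [ 450. -214.]
 [ 449. -228.]
 [ 395. -223.]] [ 420.6784 -218.8965    6.    ]
top cup 0.82 [186.2, 202.3] 1198 bb 184 227 171 203
top box 0.87 [186.8, 302.3] 1335 bb 277 323 173 209
```

```bash
python3 - <<'E'
from h import *
np.set_printoptions(precision=0,suppress=True)
im=ctrl.get_image("top")
print("hood near underside edge z230",onz(im,(168.5,158),230),onz(im,(172.5,343),230))
print("top far edge z275",onz(im,(130,155),275),onz(im,(134,344),275)); print("top near",onz(im,(157,154),275),onz(im,(163,344),275))
print("foot",onz(im,(119,259),5))
print("cup rim z55 left,right,bottom",[onz(im,p,55)[:2] for p in((184,186),(184,227),(203,207))])
print("box rim z50 near corners",[onz(im,p,50)[:2] for p in((203,277),(208,316),(174,324))])
s=ctrl.get_image("scene")
print("scene hood far-bottom (robot far) edge z230",onz(s,(158,218),230),onz(s,(183,349),230)," foot",onz(s,(281,249),10))
print("pole top", onz(s,(165,247),320))
# wrist joint positions
E
```

```text
hood near underside edge z230 [572. 217. 230.] [ 584. -107.  230.]
top far edge z275 [625. 216. 275.] [636. -99. 275.]
top near [577. 211. 275.] [ 586. -100.  275.]
foot [781.  63.   5.]
cup rim z55 left,right,bottom [array([595., 209.]), array([600., 118.]), array([555., 158.])]
box rim z50 near corners [array([565.,   6.]), array([559., -79.]), array([638., -94.])]
scene hood far-bottom (robot far) edge z230 [651. -98. 230.] [598. 218. 230.]  foot [777.  67.  10.]
pole top [790.  74. 320.]
```

```bash
python3 -m crank '[[[1,-0.93,0,0],[1,-0.93,0,0],[1,-0.93,0,0],[1,-0.93,0,0],[1,-0.93,0,0],[1,-0.93,0,0],[1,-0.93,0,0],[1,-0.93,0,0],[1,-0.93,0,0],[1,-0.93,0,0],[1,-0.93,0,0],[1,-0.93,0,0]]]' -1
```

```text
clock: 2.6
eef_pos: [399.0, -261.3, 201.4]
tool_rot: [3.141, -0.001, 0.308]
force: [-0.1, -0.4, -0.1]
width: 85.5
gripper_force: 0.0
```

```bash
python3 -m crank '[[[0.37,-1,0,0],[0.37,-1,0,0],[0.37,-1,0,0],[0.37,-1,0,0],[0.37,-1,0,0],[0.37,-1,0,0],[0.37,-1,0,0],[0.37,-1,0,0],[0.37,-1,0,0],[0.37,-1,0,0],[0.37,-1,0,0],[0.37,-1,0,0]]]'; python3 -m crank '[[[0.37,-1,0.5,0],[0.37,-1,0.5,0],[0.37,-1,0.5,0],[0.37,-1,0.5,0],[0.37,-1,0.5,0],[0.15,-0.6,0.5,0],[0,0,0,1],[0,0,0,1],[0,0,0,0]]]'
cat > look.py <<'E'
from h import *
import sys
np.set_printoptions(precision=1,suppress=True)
im=ctrl.get_image("wrist");cv2.imwrite(sys.argv[1],im["img"][:,:,::-1])
print(ctrl.read_state()["eef_pos"],ctrl.read_state()["tool_rot"].round(3) if hasattr(ctrl.read_state()["tool_rot"],'round') else 0)
for t in sys.argv[2:]:
    n,z=t.split(":");z=float(z)
    for r in ctrl.place_of("wrist",n)[:2]: print(n,np.array(r["position"]),round(r["confidence"],2),onz(im,r["position"],z))
E
python3 look.py pics/w1.png ring_mid:6 ring:0
```

```text
clock: 3.6
eef_pos: [413.4, 58.2, 201.4]
tool_rot: [3.141, -0.001, 0.308]
force: [0.3, -0.7, -0.3]
width: 85.2
gripper_force: 0.0
clock: 4.35
eef_pos: [418.4, 205.8, 125.9]
tool_rot: [3.141, 0.0, 0.147]
force: [0.5, -1.0, -0.0]
width: 85.8
gripper_force: 0.0
[418.6 205.6 126.1] [ 3.1 -0.   0.1]
ring_mid [189.4 261. ] 0.75 [422.5 222.6   6. ]
ring [189.9 259.2] 0.94 [420.4 224.4   0. ]
```

View pics/w1.png

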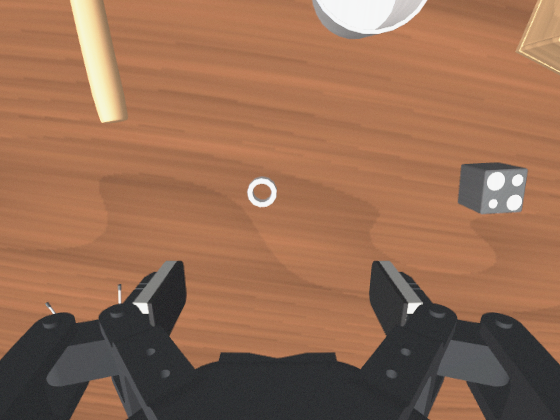

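```bash
python3 -m crank '[[[0.1,-0.32,0.9,0],[0.1,-0.32,0.9,0],[0,0,0.9,0],[0,0,0.9,0],[0,0,0.7,0],[0,0,0.4,0],[0,0,0.24,0],[0,0,0,0],[0,0,0,0]]]'; python3 -m crank '[[[0,0,0,0],[0,0,0,0],[0,0,0,0],[0,0,0,0],[0,0,0,0],[0,0,0,0],[0,0,0,0],[0,0,0,0],[0,0,0,0]]]' 1
```

```text
clock: 5.25
eef_pos: [421.5, 222.0, 3.1]
tool_rot: [-3.141, -0.001, 0.148]
force: [0.1, 0.1, 1.1]
width: 85.3
gripper_force: 0.0
clock: 6.0
eef_pos: [421.0, 222.0, 2.6]
tool_rot: [3.142, 0.0, 0.148]
force: [-0.2, 0.7, 0.5]
width: 0.2
gripper_force: 0.0
```

```bash
python3 look.py pics/w2.png ring_mid:6; python3 - <<'E'
from h import *
im=ctrl.get_image("top")
for r in ctrl.place_of("top","ring_mid")[:2]: print(r,onz(im,r["position"],6))
E
```

```text
[421.  221.9   2.6] [3.1 0.  0.1]
{'position': [268.7, 179.1], 'confidence': 0.39} [411.68222302 215.86154167   6.        ]
```

View pics/w2.png

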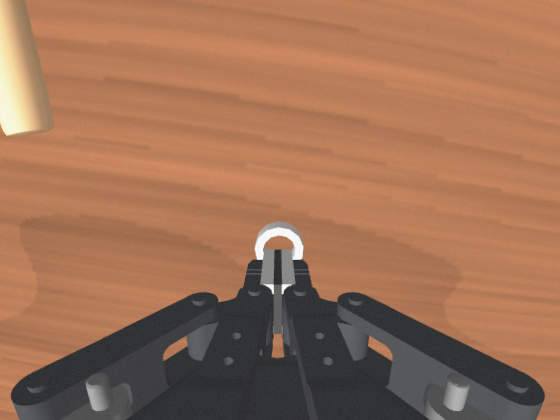

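```bash
python3 - <<'E'
from h import *
im=ctrl.get_image("wrist")
print(onz(im,(243,279),12),onz(im,(222,279),12), proj(im,[[421,222,3],[421,222,12]]))
E
```

```text
[425.38330444 222.35009513  12.        ] [437.55458271 224.18665649  12.        ] [[278.38100547 244.16511186]
 [278.45092404 250.27651039]]
```

```bash
python3 - <<'E'
import cv2
i=cv2.imread("pics/w2.png")[200:340,190:370]
cv2.imwrite("pics/w2c.png",cv2.resize(i,None,fx=4,fy=4,interpolation=cv2.INTER_CUBIC))
E
```

```text
(no output)
```

View pics/w2c.png

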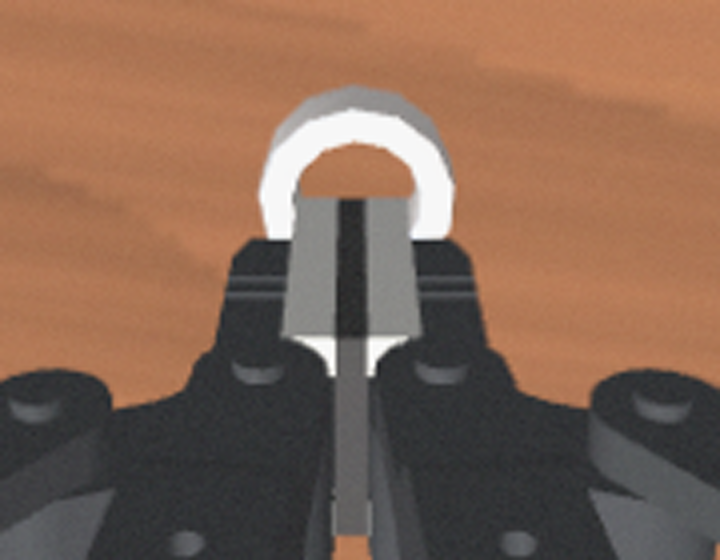

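```bash
python3 - <<'E'
from h import *
np.set_printoptions(precision=1,suppress=True)
im=ctrl.get_image("wrist");s=ctrl.read_state()
E=np.array(im["extrinsics"]);print(im["intrinsics"],im["dist"],E.round(2))
T=s["eef_pos"];y=.148;X=np.array([np.cos(y),np.sin(y),0]);Y=np.array([np.sin(y),-np.cos(y),0]);Z=np.array([0,0,-1])
print("clock",s["clock"],s["qpos"],T)
for z in(0,-10,-13,-19,-25,-30):
    print(z,[proj(im,[T+a*X+b*Y+z*Z])[0] for a,b in((11,-42.5),(11,42.5),(-11,-42.5),(0,0),(11,0))])
E
```

```text
[[314.7   0.  277.3]
 [  0.  314.7 210. ]
 [  0.    0.    1. ]] [-0.1  0.   0.   0.   0. ] [[  0.1   0.9   0.3 490.7]
 [ -1.    0.1   0.  233.2]
 [  0.   -0.3   1.  175.1]
 [  0.    0.    0.    1. ]]
clock 6.3 [-0.5  0.7 -0.   2.1  0.   0.3 -2. ] [421.1 222.    2.6]
0 [array([205.4, 226.1]), array([351.6, 226.1]), array([207.8, 260.7]), array([278.5, 243.8]), array([278.5, 226.2])]
-10 [array([201.4, 232. ]), array([355.7, 232. ]), array([204.1, 268.3]), array([278.6, 250.6]), array([278.6, 232.1])]
-13 [array([200.2, 233.9]), array([357. , 233.9]), array([203. , 270.7]), array([278.6, 252.8]), array([278.6, 234. ])]
-19 [array([197.5, 238. ]), array([359.8, 237.9]), array([200.5, 275.7]), array([278.6, 257.4]), array([278.7, 238.1])]
-25 [array([194.6, 242.2]), array([362.7, 242.2]), array([197.9, 281.1]), array([278.7, 262.3]), array([278.7, 242.4])]
-30 [array([192.1, 246.1]), array([365.4, 246. ]), array([195.6, 285.9]), array([278.8, 266.7]), array([278.8, 246.2])]
```

```bash
python3 -m crank '[[[0,0,0,0],[0,0,0,0],[0,0,0,0],[0,0,0,0],[0,0,0,0],[0,0,0,0],[0.12,0,0.2,0],[0,0,0.2,0],[0,0,0,0]]]' -1;  python3 -m crank '[[[0,0,0.15,0],[0,0,0.1,0],[0,0,0,0]]]'
```

```text
clock: 7.05
eef_pos: [423.8, 222.2, -8.3]
tool_rot: [3.141, 0.001, 0.148]
force: [-1.2, -0.7, 0.1]
width: 85.2
gripper_force: 0.0
clock: 7.3
eef_pos: [423.6, 222.2, -14.2]
tool_rot: [3.141, 0.001, 0.148]
force: [-0.4, 0.3, -0.4]
width: 85.4
gripper_force: 0.0
```

```bash
python3 -m crank '[[[0,0,0,0],[0,0,0,0],[0,0,0,0],[0,0,0,0],[0,0,0,0],[0,0,0,0],[0,0,0,0],[0,0,0,0]]]' 1
```

```text
clock: 7.97
eef_pos: [424.1, 222.5, -13.6]
tool_rot: [-3.142, -0.0, 0.148]
force: [-0.2, -0.2, -0.0]
width: 0.3
gripper_force: 0.0
```

```bash
python3 -m crank '[[[0,0,0,0],[0,0,0,0],[0,0,0,0],[0,0,0,0],[0,0,0,0],[0,0,0,0],[0,0,0.2,0],[0,0,0.2,0],[0,0,0.1,0],[0,0,0.06,0],[0,0,0,0]]]' -1;  python3 -m crank '[[[0,0,0,0],[0,0,0,0],[0,0,0,0],[0,0,0,0],[0,0,0,0],[0,0,0,0],[0,0,0,0],[0,0,0,0]]]' 1
```

```text
clock: 8.88
eef_pos: [424.0, 222.2, -27.2]
tool_rot: [3.141, 0.002, 0.148]
force: [-0.1, 0.2, 0.2]
width: 85.4
gripper_force: 0.0
clock: 9.55
eef_pos: [424.3, 222.5, -26.3]
tool_rot: [3.141, 0.0, 0.148]
force: [0.3, -0.4, 6.5]
width: 24.7
gripper_force: 58.6
```

```bash
python3 -m crank '[[[0,0,-0.4,0],[0,0,-0.8,0],[0,0,-1,0],[0,0,-1,0],[0,0,-1,0],[0,0,-1,0],[0,0,-1,0]]]'; python3 look.py pics/w3.png ring_mid:150; python3 -c "
import cv2
i=cv2.imread('pics/w3.png')[180:330,190:370]
cv2.imwrite('pics/w3c.png',cv2.resize(i,None,fx=3,fy=3,interpolation=cv2.INTER_CUBIC))"
```

```text
clock: 10.13
eef_pos: [423.9, 222.3, 130.0]
tool_rot: [3.141, 0.001, 0.148]
force: [-0.2, 1.0, -0.6]
width: 24.9
gripper_force: 59.0
[426.5 224.  134. ] [-3.1 -0.   0.1]
ring_mid [274.4 276.1] 0.8 [414.3 222.2 150. ]
```

View pics/w3c.png

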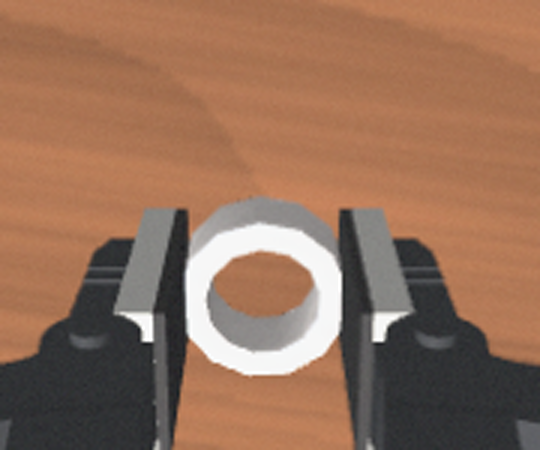

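```bash
python3 -m crank '[[[-0.1,0.8,-0.8,0],[-0.1,0.8,-0.8,0],[-0.1,0.8,-0.8,0],[-0.1,0.8,-0.8,0],[-0.1,0.8,-0.8,0],[-0.1,0.8,-0.8,0],[-0.1,0.8,-0.8,0],[0,0,-1,0],[0,0,-1,0],[0,0,-1,0],[0,0,-1,0],[0,0,-1,0]]]'; python3 -c "
from cell import ctrl
print(ctrl.read_state()['qpos'])"
```

```text
clock: 11.23
eef_pos: [427.1, 81.3, 394.0]
tool_rot: [3.141, 0.002, 0.148]
force: [0.3, 0.5, -0.6]
width: 24.4
gripper_force: 59.1
[ 0.1210429   0.14352716 -0.43718094  1.74539751  0.06394365  1.26889459
 -1.75445016]
```

```bash
python3 -m crank '[[[0,0,-1,0],[0,0,-1,0],[0,0,-1,0],[0,0,-1,0],[0,0,-1,0],[0,0,-1,0],[0,0,-1,0],[0,0,-1,0]]]'; python3 -c "
from cell import ctrl
print(ctrl.read_state()['qpos'])"
```

```text
clock: 11.9
eef_pos: [427.5, 81.6, 593.9]
tool_rot: [3.141, 0.002, 0.148]
force: [0.6, -0.5, 0.3]
width: 24.2
gripper_force: 59.1
[ 0.10471788  0.12625766 -0.43754501  1.23427611  0.05527227  1.79486962
 -1.74079089]
```

```bash
python3 -m crank '[[[0,0,-1,0],[0,0,-1,0],[0,0,-1,0],[0,0,-1,0],[0,0,-1,0]]]'; python3 -c "
from cell import ctrl
print(ctrl.read_state()['qpos'])"
```

```text
clock: 12.32
eef_pos: [429.2, 80.7, 659.8]
tool_rot: [3.141, -0.003, 0.145]
force: [0.4, -0.6, -1.1]
width: 24.6
gripper_force: 59.1
[-0.33571817  0.14976154  0.11403227  1.01678194 -0.01804871  1.9730965
 -1.65585036]
```

```bash
python3 -m crank '[[[0,0,-1,0],[0,0,-1,0],[0,0,-1,0],[0,0,-1,0]]]'; python3 -m crank '[[[0,0,-1,0],[0,0,-1,0],[0,0,-1,0],[0,0,-1,0]]]'; python3 -c "
from cell import ctrl
print(ctrl.read_state()['qpos'])"
```

```text
clock: 12.65
eef_pos: [421.2, 80.3, 690.1]
tool_rot: [-3.139, -0.071, 0.147]
force: [-0.4, 0.0, -0.3]
width: 24.3
gripper_force: 59.1
clock: 12.98
eef_pos: [409.4, 77.4, 720.1]
tool_rot: [-3.135, -0.145, 0.145]
force: [-0.1, -0.1, 1.1]
width: 24.4
gripper_force: 59.1
[-0.80068621  0.06644888  0.62556072  0.96100426 -0.04429997  1.98060203
 -1.62464556]
```

```bash
python3 -m crank '[[[0.2,0,-1,0],[0.2,0,-1,0],[0.2,0,-1,0],[0.2,0,-1,0],[0.2,0,-1,0],[0.2,0,-1,0],[0.2,0,-1,0],[0.2,0,-1,0]]]'; python3 -c "
from cell import ctrl
print(ctrl.read_state()['qpos'])"
```

```text
clock: 13.65
eef_pos: [410.1, 75.3, 781.3]
tool_rot: [-3.126, -0.299, 0.143]
force: [-0.6, 0.7, 0.7]
width: 24.5
gripper_force: 59.1
[-1.26507307  0.01710349  1.05565124  0.85255732 -0.01133244  1.98075331
 -1.64292524]
```

```bash
python3 -m crank '[[[0.4,0,-1,0],[0.4,0,-1,0],[0.4,0,-1,0],[0.4,0,-1,0],[0.4,0,-1,0],[0.4,0,-1,0],[0.4,0,-1,0],[0.4,0,-1,0],[0.4,0,-1,0],[0.4,0,-1,0]]]'; python3 -c "
from cell import ctrl
print(ctrl.read_state()['qpos'])"
```

```text
clock: 14.48
eef_pos: [423.5, 72.5, 866.7]
tool_rot: [-3.113, -0.507, 0.139]
force: [-0.1, -0.4, -0.5]
width: 24.7
gripper_force: 59.1
[-1.51650888  0.00966743  1.32226851  0.65096656 -0.01100659  1.98066271
 -1.62816855]
```

```bash
python3 -m crank '[[[0.5,0,-1,0],[0.5,0,-1,0],[0.5,0,-1,0],[0.5,0,-1,0],[0.5,0,-1,0],[0.5,0,-1,0],[0.5,0,-1,0],[0.5,0,-1,0]]]'; python3 -c "
from cell import ctrl
print(ctrl.read_state()['qpos'])"
```

```text
clock: 15.15
eef_pos: [422.6, 66.3, 938.0]
tool_rot: [-3.1, -0.678, 0.132]
force: [-0.5, 0.3, 0.1]
width: 24.4
gripper_force: 59.1
[-1.50452464  0.00490975  1.32332345  0.48112247 -0.01603915  1.98062406
 -1.61854113]
```

```bash
python3 -m crank '[[[0.5,0,-1,0],[0.5,0,-1,0],[0.5,0,-1,0],[0.5,0,-1,0],[0.5,0,-1,0],[0,0,0,0]]]'
cat > go.py <<'E'
# usage: go.py x y z [back]: tool-axis units to bring the point `back` mm behind TCP to x y z
from h import *
import sys
from scipy.spatial.transform import Rotation as Ro
s=ctrl.read_state();R=Ro.from_euler("xyz",s["tool_rot"]).as_matrix();b=float(sys.argv[4]) if len(sys.argv)>4 else 32
p=s["eef_pos"]-b*R[:,2];d=(np.array([float(v) for v in sys.argv[1:4]])-p)
np.set_printoptions(precision=3,suppress=True)
print("t",s["clock"],"point",p,"R",R.tolist(),"\nunits",R.T@d/25,"q",s["qpos"])
E
python3 go.py 470 150 330; python3 go.py 480 165 130
```

```text
clock: 15.65
eef_pos: [415.8, 58.8, 982.6]
tool_rot: [-3.087, -0.785, 0.124]
force: [-0.7, -0.5, -0.7]
width: 24.6
gripper_force: 59.1
t 15.65 point [ 393.622   54.299 1005.201] R [[0.7017062375967158, 0.16116707634670208, 0.6939982201848345], [0.08721509349081674, -0.9861837187761293, 0.14083749603096757], [0.7071081130811963, -0.03829942979655189, -0.7060674685127546]] 
units [-16.62   -2.248  21.729] q [-1.483  0.     1.324  0.374 -0.031  1.981 -1.609]
t 15.65 point [ 393.622   54.299 1005.201] R [[0.7017062375967158, 0.16116707634670208, 0.6939982201848345], [0.08721509349081674, -0.9861837187761293, 0.14083749603096757], [0.7071081130811963, -0.03829942979655189, -0.7060674685127546]] 
units [-21.944  -2.469  27.74 ] q [-1.483  0.     1.324  0.374 -0.031  1.981 -1.609]
```

```bash
python3 -m crank '[[[-0.76,-0.1,1,0],[-0.76,-0.1,1,0],[-0.76,-0.1,1,0],[-0.76,-0.1,1,0],[-0.76,-0.1,1,0],[-0.76,-0.1,1,0],[-0.76,-0.1,1,0],[-0.76,-0.1,1,0],[-0.76,-0.1,1,0],[-0.76,-0.1,1,0],[-0.76,-0.1,1,0],[-0.76,-0.1,1,0]]]';python3 go.py 470 155 300
```

```text
clock: 16.65
eef_pos: [447.2, 103.3, 648.7]
tool_rot: [-3.03, -0.721, 0.071]
force: [0.2, -0.7, 0.1]
width: 24.9
gripper_force: 59.1
t 16.65 point [426.489  98.295 672.594] R [[0.7489736366520829, 0.14395145120466685, 0.646773895033051], [0.0531487522686515, -0.9860220740346957, 0.15791035320270347], [0.6604647619157582, -0.08389546598230126, -0.7461553786277852]] 
units [-8.419 -0.736 12.604] q [-0.944 -0.366  0.296  1.722  0.406  1.102 -2.145]
```

```bash
python3 -m crank '[[[-0.6,-0.1,1,0],[-0.6,-0.1,1,0],[-0.6,-0.1,1,0],[-0.6,-0.1,1,0],[-0.6,0,1,0],[-0.6,0,1,0],[-0.6,0,1,0],[-0.6,0,1,0],[-0.6,0,1,0],[-0.6,0,1,0],[-0.6,0,1,0]]]';python3 go.py 500 165 110
```

```text
clock: 17.57
eef_pos: [494.7, 139.5, 357.2]
tool_rot: [-3.041, -0.711, 0.071]
force: [-1.2, -0.6, -0.1]
width: 24.4
gripper_force: 59.5
t 17.5667 point [474.173 134.841 381.273] R [[0.7555575622642927, 0.1357364873552887, 0.640865333830507], [0.053615352485631554, -0.9878286737972561, 0.14601337336626258], [0.6528844952080584, -0.07596128766945476, -0.7536389843237392]] 
units [-6.239 -0.227  9.016] q [-1.013 -0.069  0.55   2.343  0.895  0.238 -2.726]
```

```bash
python3 -m crank '[[[-0.5,0,0.9,0],[-0.5,0,0.9,0],[-0.5,0,0.9,0],[-0.6,0,0.9,0],[-0.6,0,0.9,0],[-0.7,0,0.9,0],[-0.7,0,0.9,0],[-0.7,0,0.9,0],[-0.7,0,0.8,0],[-0.7,0,0.8,0]]]';python3 go.py 515 165 100; python3 go.py 582 165 78
```

```text
clock: 18.4
eef_pos: [459.4, 137.6, 299.5]
tool_rot: [-3.056, -0.62, 0.089]
force: [-1.0, -0.2, 1.3]
width: 24.2
gripper_force: 59.5
t 18.4 point [441.207 133.207 325.437] R [[0.8103778829385238, 0.13836172366261892, 0.5693362102213289], [0.07263330624155356, -0.987944875790135, 0.13670890689503445], [0.5813880714879665, -0.06943310323702648, -0.8106583463496686]] 
units [-2.758 -0.222  9.164] q [-1.813 -0.075  1.324  2.434  1.097  0.233 -2.941]
t 18.4 point [441.207 133.207 325.437] R [[0.8103778829385238, 0.13836172366261892, 0.5693362102213289], [0.07263330624155356, -0.987944875790135, 0.13670890689503445], [0.5813880714879665, -0.06943310323702648, -0.8106583463496686]] 
units [-1.098  0.21  11.404] q [-1.813 -0.075  1.324  2.434  1.097  0.233 -2.941]
```

```bash
python3 -m crank '[[[0.3,0,1,0.5],[0.1,0,1,0.5],[0,0,1,0.5],[0,0,1,0.5]]]';python3 go.py 515 165 120; python3 go.py 582 165 78
```

```text
clock: 18.73
eef_pos: [466.3, 136.8, 304.9]
tool_rot: [-2.953, -0.594, -0.104]
force: [-0.2, 0.2, -0.5]
width: 24.7
gripper_force: 59.5
t 18.7333 point [448.197 132.672 330.969] R [[0.8240328092319904, 0.00240396072431142, 0.5665369805070716], [-0.08614053527032323, -0.9878328623622008, 0.12948376045143095], [0.5599551209629002, -0.1555006656260266, -0.8137996101604414]] 
units [-2.635  0.041  8.549] q [-1.792 -0.06   1.323  2.407  0.947  0.233 -2.942]
t 18.7333 point [448.197 132.672 330.969] R [[0.8240328092319904, 0.00240396072431142, 0.5665369805070716], [-0.08614053527032323, -0.9878328623622008, 0.12948376045143095], [0.5599551209629002, -0.1555006656260266, -0.8137996101604414]] 
units [-1.367  0.309 11.434] q [-1.792 -0.06   1.323  2.407  0.947  0.233 -2.942]
```

```bash
cat > kin.py <<'E'
import numpy as np
from scipy.spatial.transform import Rotation as Ro
from scipy.optimize import least_squares
D=[([1.197,.628,.038,1.517,-.027,.996,-.02],[196.955,-619.457,201.113],[3.1415,0,.3077]),
([.1210429,.14352716,-.43718094,1.74539751,.06394365,1.26889459,-1.75445016],[427.1,81.3,394],[3.141,.002,.148]),
([.10471788,.12625766,-.43754501,1.23427611,.05527227,1.79486962,-1.74079089],[427.5,81.6,593.9],[3.141,.002,.148]),
([-.33571817,.14976154,.11403227,1.01678194,-.01804871,1.9730965,-1.65585036],[429.2,80.7,659.8],[3.141,-.003,.145]),
([-.80068621,.06644888,.62556072,.96100426,-.04429997,1.98060203,-1.62464556],[409.4,77.4,720.1],[-3.135,-.145,.145]),
([-1.26507307,.01710349,1.05565124,.85255732,-.01133244,1.98075331,-1.64292524],[410.1,75.3,781.3],[-3.126,-.299,.143]),
([-1.51650888,.00966743,1.32226851,.65096656,-.01100659,1.98066271,-1.62816855],[423.5,72.5,866.7],[-3.113,-.507,.139]),
([-1.483,0,1.324,.374,-.031,1.981,-1.609],[415.8,58.8,982.6],[-3.087,-.785,.124]),
([-.944,-.366,.296,1.722,.406,1.102,-2.145],[447.2,103.3,648.7],[-3.03,-.721,.071]),
([-1.013,-.069,.55,2.343,.895,.238,-2.726],[494.7,139.5,357.2],[-3.041,-.711,.071]),
([-1.792,-.06,1.323,2.407,.947,.233,-2.942],[466.3,136.8,304.9],[-2.953,-.594,-.104])]
def fk(q,P,S):
    h,a,b,c,e1,e2,off,y0=P
    r=lambda ax,t:Ro.from_euler(ax,t).as_matrix()
    R=r("z",S[0]*q[0]+y0)@r("y",q[1]);p=np.array([0,0,h])
    R=R@r("z",S[1]*q[2]);p=p+R@[e1,0,a]; R=R@r("y",q[3]); p=p+R@[e2,0,0]
    R=R@r("z",S[2]*q[4]);p=p+R@[0,0,b]; R=R@r("y",q[5]); R=R@r("z",S[3]*q[6]+off); p=p+R@[0,0,c]
    return p,R
def res(P,S):
    o=[]
    for q,p,e in D:
        pp,R=fk(q,P,S);o+=list((pp-p)/5)+list((Ro.from_matrix(R).inv()*Ro.from_euler("xyz",e)).as_rotvec()*20)
    return o
if __name__=="__main__":
    import itertools
    best=[]
    for S in itertools.product((1,-1),repeat=4):
        for off in(0,1.57,3.14,-1.57):
            f=least_squares(res,[333,400,400,250,0,0,off,0],args=(S,));best.append((f.cost,S,f.x.round(3).tolist()))
    best.sort(key=lambda t:t[0]);print(best[:3])
    f=best[0];print(np.array(res(f[2],f[1])).reshape(-1,6).round(2))
E
python3 kin.py
```

```text
[(np.float64(7.784480066667529), (-1, -1, -1, -1), [353.847, 554.886, 383.138, 395.834, 0.881, -0.172, 1.525, -0.051]), (np.float64(7.784480066674229), (-1, -1, -1, -1), [353.847, 554.886, 383.138, 395.834, 0.881, -0.172, 1.525, -0.051]), (np.float64(7.784480066678993), (-1, -1, -1, -1), [353.847, 554.886, 383.138, 395.834, 0.881, -0.172, 1.525, -0.051])]
[[-0.97 -0.07 -0.48  0.02 -0.01 -0.09]
 [ 0.49  1.21 -0.3   0.    0.   -0.11]
 [ 0.41  1.17 -0.22  0.    0.01 -0.11]
 [-0.27  1.1  -0.41 -0.01  0.   -0.1 ]
 [-0.57  0.85 -0.42  0.15 -0.01 -0.09]
 [-0.79  0.04 -0.21  0.3  -0.02 -0.05]
 [-0.36 -0.56  0.08  0.49 -0.01  0.02]
 [ 0.26 -0.45  0.67  0.75 -0.03  0.17]
 [-0.21  0.41  0.82  0.67 -0.08  0.17]
 [ 0.48 -0.27  0.31  0.68 -0.07  0.15]
 [-0.27 -1.66  0.16  0.56 -0.15  0.09]]
```

```bash
cat > ik.py <<'E'
from kin import *
P=[353.847,554.886,383.138,395.834,.881,-.172,1.525,-.051];S=(-1,-1,-1,-1)
lo=np.array([-3.06,-.37,-1.25,.18,-1.1,.23,-2.94]);hi=np.array([3.06,2.12,1.32,2.47,4.24,1.98,2.94])
def solve(p,zd,xd,q0):
    zd=zd/np.linalg.norm(zd);xd=xd-zd*(xd@zd);xd/=np.linalg.norm(xd);R=np.column_stack([xd,np.cross(zd,xd),zd])
    f=lambda q:np.r_[(fk(q,P,S)[0]-p)/5,(Ro.from_matrix(fk(q,P,S)[1]).inv()*Ro.from_matrix(R)).as_rotvec()*20,.02*(q[2]),.02*(q-(lo+hi)/2)/(hi-lo)]
    r=least_squares(f,np.clip(q0,lo+.02,hi-.02),bounds=(lo+.01,hi-.01))
    return r.cost,r.x
if __name__=="__main__":
    np.set_printoptions(precision=2,suppress=True)
    for tilt in(.62,.75):
      az=.2
      zd=np.array([np.sin(tilt)*np.cos(az),np.sin(tilt)*np.sin(az),-np.cos(tilt)])
      for n,pt,b in(("cup",[580,165,78],32),("punch",[421,-217,10],32),("punchhi",[421,-217,110],32),("box",[585,-45,80],32),("now",[448,133,331],32)):
        p=np.array(pt)+b*zd
        for k,xs in(("up",1),("flip",-1)):
            xd=xs*np.array([np.cos(az),np.sin(az),0.5])
            best=min((solve(p,zd,xd,np.array([-np.arctan2(p[1],p[0]),.5,0,2.2,j5,.8,j7])) for j5 in(0.,1.5,3.14) for j7 in(-1.6,0,1.6)),key=lambda t:t[0])
            print(tilt,n,k,round(best[0],2),best[1])
E
python3 ik.py
```

```text
0.62 cup up 0.0 [-0.36  0.76 -0.01  2.36  3.01  0.59  1.55]
0.62 cup flip 0.0 [-0.3   0.76 -0.11  2.36  2.91  0.6  -1.48]
0.62 punch up 0.28 [0.8  0.95 0.05 2.46 4.05 0.78 1.79]
0.62 punch flip 0.28 [ 0.84  0.94  0.    2.46  4.01  0.75 -1.31]
0.62 punchhi up 0.23 [ 0.94  0.66 -0.15  2.46  4.23  0.51  1.52]
0.62 punchhi flip 0.23 [ 0.94  0.66 -0.15  2.46  4.23  0.51 -1.62]
0.62 box up 0.0 [0.15 0.75 0.03 2.37 3.61 0.61 1.47]
0.62 box flip 0.0 [ 0.22  0.75 -0.06  2.37  3.53  0.58 -1.57]
0.62 now up 0.31 [ 0.78  0.01 -1.24  2.37  0.7   0.24 -2.47]
0.62 now flip 0.31 [ 0.78  0.01 -1.24  2.37  0.7   0.24  0.67]
0.75 cup up 0.0 [-0.38  0.84 -0.    2.45  3.03  0.9   1.5 ]
0.75 cup flip 0.0 [-0.33  0.84 -0.07  2.45  2.98  0.91 -1.57]
0.75 punch up 0.81 [0.93 1.03 0.03 2.46 4.15 0.92 1.88]
0.75 punch flip 0.81 [ 0.96  1.03 -0.01  2.46  4.13  0.89 -1.24]
0.75 punchhi up 1.31 [ 1.18  0.76 -0.35  2.46  4.23  0.53  1.67]
0.75 punchhi flip 1.31 [ 1.18  0.76 -0.35  2.46  4.23  0.53 -1.47]
0.75 box up 0.0 [0.2  0.84 0.02 2.46 3.56 0.89 1.59]
0.75 box flip 0.0 [ 0.25  0.84 -0.05  2.46  3.52  0.87 -1.49]
0.75 now up 1.21 [ 0.71  0.01 -1.24  2.46  1.54  0.24  2.92]
0.75 now flip 1.21 [ 0.71  0.01 -1.24  2.46  1.54  0.24 -0.22]
```

```bash
python3 -m crank '[[[0,0,0.1,-1],[0,0,0.1,-1],[0,0,0.1,-1],[0,0,0.1,-1],[0,0,0.1,-1],[0,0,0.1,-1],[0,0,0.1,-1],[0,0,0.1,-1],[0,0,0.1,-1],[0,0,0.1,-1]]]';python3 go.py 510 165 150
```

```text
clock: 19.57
eef_pos: [464.9, 136.3, 303.6]
tool_rot: [2.791, -0.524, 0.854]
force: [0.7, 0.1, 0.3]
width: 24.6
gripper_force: 59.5
t 19.5667 point [446.723 132.222 329.581] R [[0.5691531678256532, 0.5947607004167026, 0.5677361894347204], [0.6527802399671474, -0.7466861392439517, 0.1278192777690248], [0.4999426265707465, 0.2978582191258032, -0.8132268142632457]] 
units [-1.295 -1.613  7.446] q [-1.796 -0.06   1.323  2.413  0.98   0.233 -2.173]
```

```bash
python3 -m crank '[[[0,0,0.8,-1],[0,0,0.8,-1],[0,0,0.8,-1],[0,0,0.8,-1]]]';python3 go.py 510 165 150
```

```text
clock: 19.9
eef_pos: [460.9, 134.1, 299.6]
tool_rot: [2.64, -0.389, 1.178]
force: [0.0, 0.8, 0.7]
width: 24.4
gripper_force: 59.5
t 19.9 point [442.633 130.116 325.6  ] R [[0.3544413416339011, 0.7403272471186854, 0.5712152856099255], [0.8547965995172845, -0.5041696004675829, 0.12302758803636138], [0.3790700578975436, 0.444666820370068, -0.8115277629678028]] 
units [-0.515 -1.832  7.411] q [-1.804 -0.061  1.323  2.431  1.075  0.233 -1.955]
```

```bash
cat > sim.py <<'E'
from ik import *
import sys
from cell import ctrl
s=ctrl.read_state();q=np.array(s["qpos"]);Rm=Ro.from_euler("xyz",s["tool_rot"]).as_matrix()
p0,R0=fk(q,P,S);print("model err",s["eef_pos"]-p0);pt=p0-32*R0[:,2]
np.set_printoptions(precision=2,suppress=True)
def step(q,p,R):
    f=lambda x:np.r_[(fk(x,P,S)[0]-p)/5,(Ro.from_matrix(fk(x,P,S)[1]).inv()*Ro.from_matrix(R)).as_rotvec()*20,.1*(x-q)]
    return least_squares(f,np.clip(q,lo+1e-3,hi-1e-3),bounds=(lo,hi)).x
R=R0
for w in eval(sys.argv[1]):
    w=np.array(w,float);tn=w[3];n=int(max(np.linalg.norm(w[:3]-pt)/30,abs(tn)/.08,1))+1;a=pt.copy();Ra=R
    for k in range(1,n+1):
        pt=a+(w[:3]-a)*k/n; R=Ra@Ro.from_euler("z",tn*k/n).as_matrix()
        q=step(q,pt+32*R[:,2],R)
    pp,RR=fk(q,P,S);e=pp-32*RR[:,2]-pt
    print(w,"n",n,"err",e,"z",RR[:,2],"q",q)
E
python3 sim.py "[(360,250,330,0),(350,400,300,0),(350,400,150,0),(450,250,150,0),(510,165,140,0),(510,165,140,-1.8),(582,165,78,0)]"; python3 sim.py "[(350,330,360,0),(370,370,180,0),(510,165,140,0),(510,165,140,-1.8)]"
```

```text
model err [ 1.56322091  8.5272648  -0.81778519]
[360. 250. 330.   0.] n 6 err [ 0. -0. -0.] z [ 0.58  0.09 -0.81] q [-1.97  0.01  0.96  2.4   1.03  0.49 -2.37]
[350. 400. 300.   0.] n 6 err [-0. -0. -0.] z [ 0.58  0.09 -0.81] q [-1.84  0.34  0.76  2.18  0.7   0.42 -2.26]
[350. 400. 150.   0.] n 6 err [1.07 3.08 2.02] z [ 0.54  0.02 -0.84] q [-1.61  0.63  0.52  2.25  1.26  0.23 -2.94]
[450. 250. 150.   0.] n 7 err [3.37 0.4  2.2 ] z [ 0.51  0.08 -0.85] q [ 0.01  0.87 -1.25  2.44  1.81  1.17 -2.94]
[510. 165. 140.   0.] n 4 err [1.47 0.7  0.76] z [ 0.55  0.08 -0.83] q [ 0.27  0.93 -1.23  2.47  2.    1.14 -2.86]
[510.  165.  140.   -1.8] n 23 err [1.47 0.7  0.76] z [ 0.55  0.08 -0.83] q [ 0.11  0.73 -0.87  2.47  2.16  0.84 -1.26]
[582. 165.  78.   0.] n 4 err [-0.  0.  0.] z [ 0.58  0.09 -0.81] q [ 0.13  0.93 -0.8   2.35  2.34  0.9  -1.24]
model err [ 1.56322091  8.5272648  -0.81778519]
[350. 330. 360.   0.] n 8 err [-0. -0. -0.] z [ 0.58  0.09 -0.81] q [-2.03  0.11  0.93  2.22  0.76  0.58 -2.2 ]
[370. 370. 180.   0.] n 7 err [1.07 2.3  1.85] z [ 0.54  0.04 -0.84] q [-1.54  0.53  0.52  2.29  1.35  0.23 -2.94]
[510. 165. 140.   0.] n 9 err [1.47 0.7  0.76] z [ 0.55  0.08 -0.83] q [ 0.27  0.93 -1.23  2.47  2.    1.13 -2.86]
[510.  165.  140.   -1.8] n 23 err [1.47 0.7  0.76] z [ 0.55  0.08 -0.83] q [ 0.1   0.72 -0.86  2.47  2.17  0.83 -1.27]
```

```bash
python3 go.py 355 320 340
```

```text
t 19.9 point [442.633 130.116 325.6  ] R [[0.3544413416339011, 0.7403272471186854, 0.5712152856099255], [0.8547965995172845, -0.5041696004675829, 0.12302758803636138], [0.3790700578975436, 0.444666820370068, -0.8115277629678028]] 
units [ 5.468 -6.168 -1.535] q [-1.804 -0.061  1.323  2.431  1.075  0.233 -1.955]
```

```bash
python3 -m crank '[[[0.78,-0.88,-0.22,0],[0.78,-0.88,-0.22,0],[0.78,-0.88,-0.22,0],[0.78,-0.88,-0.22,0],[0.78,-0.88,-0.22,0],[0.78,-0.88,-0.22,0],[0.78,-0.88,-0.22,0],[0,0,0,-1],[0,0,0,-1],[0,0,0,-1],[0,0,0,-1],[0,0,0,-1]]]';python3 go.py 380 360 170;python3 sim.py "[(380,360,170,0),(380,360,170,-0.8),(510,165,140,0),(510,165,140,-.6),(582,165,78,0)]"
```

```text
clock: 20.9
eef_pos: [373.7, 324.0, 314.4]
tool_rot: [2.54, -0.177, 1.532]
force: [0.3, 0.2, -0.6]
width: 24.2
gripper_force: 59.5
t 20.9 point [355.372 320.084 340.396] R [[0.03778701419085051, 0.8199120797867437, 0.5712410375474761], [0.9837106979131492, -0.13105577524259948, 0.12303514370612237], [0.17574243758911903, 0.5572867890012626, -0.8115084906733244]] 
units [ 0.41 -3.2   6.29] q [-1.902  0.11   0.846  2.288  0.858  0.51  -1.876]
model err [-1.21103145 11.62862035  1.4986996 ]
[380. 360. 170.   0.] n 6 err [0.01 0.02 0.02] z [ 0.58  0.09 -0.81] q [-0.85  0.54 -0.41  2.38  1.78  0.72 -2.94]
[380.  360.  170.   -0.8] n 11 err [-0. -0. -0.] z [ 0.58  0.09 -0.81] q [-0.91  0.53 -0.33  2.38  1.79  0.68 -2.16]
[510. 165. 140.   0.] n 8 err [1.47 0.7  0.76] z [ 0.55  0.08 -0.83] q [-0.24  0.58 -0.33  2.47  2.52  0.57 -2.25]
[510.  165.  140.   -0.6] n 8 err [1.47 0.7  0.76] z [ 0.55  0.08 -0.83] q [-0.36  0.57 -0.15  2.47  2.67  0.52 -1.81]
[582. 165.  78.   0.] n 4 err [-0.  0.  0.] z [ 0.58  0.09 -0.81] q [-0.27  0.77 -0.17  2.35  2.79  0.62 -1.83]
```

```bash
python3 -m crank '[[[0.06,-0.46,0.9,0],[0.06,-0.46,0.9,0],[0.06,-0.46,0.9,0],[0.06,-0.46,0.9,0],[0.06,-0.46,0.9,0],[0.06,-0.46,0.9,0],[0.05,-0.44,0.9,0],[0,0,0,-1],[0,0,0,-1],[0,0,0,-1],[0,0,0,-1],[0,0,0,-1]]]';python3 go.py 510 165 130;python3 sim.py "[(510,165,130,0),(510,165,130,-1.4),(582,165,78,0)]"
```

```text
clock: 21.9
eef_pos: [396.6, 351.0, 190.6]
tool_rot: [2.509, 0.068, 1.854]
force: [0.4, -0.4, 0.2]
width: 24.4
gripper_force: 59.5
t 21.9 point [377.942 347.43  216.342] R [[-0.278733579834539, 0.7630618811173306, 0.5831330526203291], [0.9579368336782965, 0.2640890374255634, 0.11231207857590095], [-0.06829798060720865, 0.5899097777603963, -0.8045755650948252]] 
units [-8.227  0.066  5.039] q [-1.512  0.442  0.524  2.387  1.78   0.269 -2.503]
model err [-2.72790187 10.45085715  3.57774079]
[510. 165. 130.   0.] n 8 err [2.05 1.04 1.03] z [ 0.56  0.06 -0.83] q [-0.47  0.59 -0.02  2.47  2.77  0.52 -2.94]
[510.  165.  130.   -1.4] n 18 err [2.05 1.04 1.03] z [ 0.56  0.06 -0.83] q [-0.75  0.62  0.38  2.47  3.22  0.49 -2.01]
[582. 165.  78.   0.] n 3 err [-0.  0. -0.] z [ 0.59  0.08 -0.8 ] q [-0.63  0.79  0.34  2.36  3.27  0.61 -2.04]
```

```bash
python3 -m crank '[[[-0.82,0,0.5,0],[-0.82,0,0.5,0],[-0.82,0,0.5,0],[-0.82,0,0.5,0],[-0.82,0,0.5,0],[-0.82,0,0.5,0],[-0.82,0,0.5,0],[-0.82,0,0.5,0],[-0.82,0,0.5,0],[-0.82,0,0.5,0],[0,0,0,-1],[0,0,0,-1]]]';python3 go.py 520 165 130;python3 sim.py "[(582,165,78,0),(582,165,78,-1.2)]"
```

```text
clock: 22.9
eef_pos: [487.3, 234.7, 115.3]
tool_rot: [2.555, 0.179, 2.002]
force: [0.7, 0.1, 0.1]
width: 24.6
gripper_force: 59.5
t 22.9 point [469.184 231.586 141.495] R [[-0.41151993632082595, 0.7152319772670648, 0.5648845552014574], [0.893898747153477, 0.43762465971057496, 0.0971065757333037], [-0.1777536830784325, 0.5449108880430344, -0.8194362404996522]] 
units [-3.136  0.038  1.266] q [-0.124  0.71  -0.88   2.467  2.01   0.937 -2.172]
model err [-6.63060147  2.21046685 -8.37441626]
[582. 165.  78.   0.] n 5 err [-0.  0.  0.] z [ 0.57  0.07 -0.82] q [ 0.09  0.9  -0.76  2.34  2.3   0.88 -2.05]
[582.  165.   78.   -1.2] n 16 err [-0. -0. -0.] z [ 0.57  0.07 -0.82] q [-0.13  0.79 -0.41  2.34  2.51  0.68 -1.15]
```

```bash
python3 -m crank '[[[-0.8,0,0.3,0],[-0.8,0,0.3,0],[-0.8,0,0.3,0],[-0.8,0,0.3,0],[0,0,0,-1],[0,0,0,-1],[0,0,0,-1],[0,0,0,-1],[0,0,0,-1],[0,0,0,-1],[0,0,0,-1],[0,0,0,-1]]]';python3 -m crank '[[[0,0,0,-1],[0,0,0,-1],[0,0,0,-1],[0,0,0,-1],[0,0,0,-1],[0,0,0,-1]]]';python3 go.py 582 165 80
```

```text
clock: 23.9
eef_pos: [537.8, 168.0, 107.6]
tool_rot: [2.757, 0.493, 2.604]
force: [-0.6, -0.1, 0.0]
width: 24.2
gripper_force: 59.5
clock: 24.4
eef_pos: [537.8, 168.1, 107.6]
tool_rot: [3.051, 0.61, -3.129]
force: [0.3, 0.1, 0.3]
width: 24.7
gripper_force: 59.5
t 24.4 point [519.543 164.947 133.682] R [[-0.8196077887052091, -0.06441886297307195, 0.5692919135092417], [-0.010212153482258852, 0.9951434502307757, 0.09790416428345981], [-0.5728339939415364, 0.0744293191964328, -0.816285178003952]] 
units [-0.818 -0.319  3.175] q [-0.093  0.643 -0.541  2.452  2.354  0.691 -1.158]
```

```bash
python3 -m crank '[[[-0.2,-0.08,0.8,0],[-0.2,-0.08,0.8,0],[-0.2,-0.08,0.8,0],[-0.2,-0.08,0.75,0],[0,0,0,0],[0,0,0,0]]]';python3 go.py 584 165 78; python3 -c "
from h import *
im=ctrl.get_image('scene');cv2.imwrite('pics/s2.png',cv2.resize(im['img'][100:310,180:460,::-1],None,fx=2.8,fy=2.8,interpolation=cv2.INTER_CUBIC))"
```

```text
clock: 24.9
eef_pos: [599.2, 167.9, 53.5]
tool_rot: [3.048, 0.609, -3.134]
force: [-0.4, -0.3, -0.5]
width: 24.1
gripper_force: 59.5
t 24.9 point [580.972 164.766  79.619] R [[-0.820448340668643, -0.061133417139481505, 0.5684428076798225], [-0.006550265824859694, 0.9952065468151899, 0.09757573055738766], [-0.571683141531822, 0.0763323947288069, -0.8169160000901389]] 
units [-0.062 -0.003  0.123] q [-0.055  0.798 -0.504  2.322  2.439  0.703 -1.122]
```

View pics/s2.png

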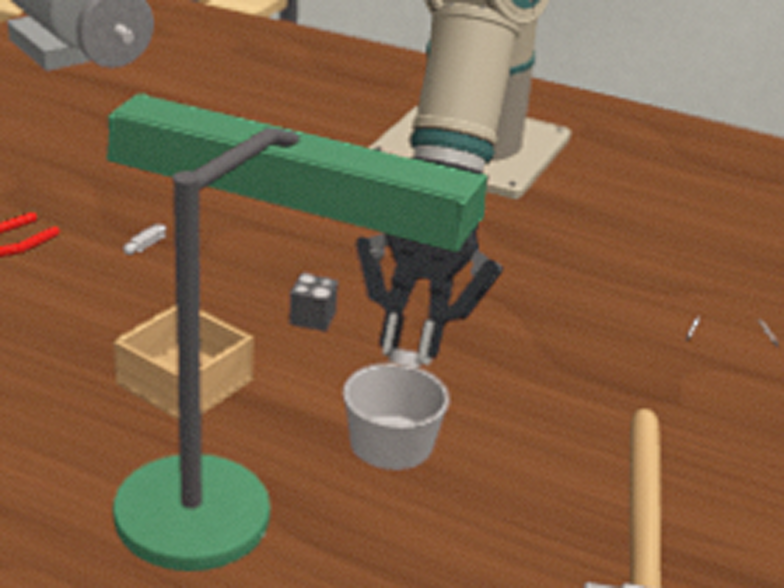

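```bash
python3 - <<'E'
from h import *
im=ctrl.get_image("scene")
print(proj(im,[[581,165,80],[571,165,80],[600,165,55],[554,165,55],[600,165,0]]))
print([(c,[ (np.array(r["position"]).round(1),round(r["confidence"],2)) for r in ctrl.place_of("scene",c)[:2]]) for c in("ring_mid","cup")])
m=ctrl.trace("scene","cup")[0]["mask"];ys,xs=np.nonzero(m);print(xs.min(),xs.max(),ys.min(),ys.max())
for (r,c) in((250,303),(250,339)): pass
a=[proj(im,[[600+46*np.cos(t),165+46*np.sin(t),55]])[0] for t in np.linspace(0,6.28,40)];a=np.array(a);print(a.min(0),a.max(0))
t=ctrl.get_image("top")
print([ (np.array(r["position"]).round(1),round(r["confidence"],2)) for r in ctrl.place_of("top","cup")[:2]])
E
```

```text
[[325.03854211 227.39760294]
 [326.70499466 225.39833521]
 [321.02844287 239.52646759]
 [328.64324565 230.18914865]
 [319.3585765  256.99488378]]
[('ring_mid', [(array([228.7, 327. ]), 0.44)]), ('cup', [(array([258. , 323.2]), 0.74)])]
302 339 229 267
[302.34191059 228.68322367] [339.72019718 251.08435691]
[]
```

```bash
python3 -m crank '[[[-0.1,0,0.3,0],[0,0,0,0]]]'; python3 -m crank '[[[0,0,0,0],[0,0,0,0],[0,0,0,0],[0,0,0,0],[0,0,0,0],[0,0,0,0]]]' -1; python3 -c "
from h import *
im=ctrl.get_image('scene');cv2.imwrite('pics/s3.png',cv2.resize(im['img'][190:290,270:370,::-1],None,fx=5,fy=5,interpolation=cv2.INTER_CUBIC))
print([(r['position'],r['confidence']) for r in ctrl.place_of('scene','ring_mid')])
print([(r['position'],r['confidence']) for r in ctrl.place_of('scene','cup')])"
```

```text
clock: 25.42
eef_pos: [606.6, 170.3, 50.0]
tool_rot: [3.049, 0.612, -3.13]
force: [1.0, 0.3, 0.3]
width: 24.6
gripper_force: 59.5
clock: 25.92
eef_pos: [605.3, 170.3, 50.0]
tool_rot: [3.049, 0.611, -3.129]
force: [0.4, -0.4, -0.7]
width: 85.1
gripper_force: 0.0
[]
[([258.2, 319.8], 0.97)]
```

View pics/s3.png

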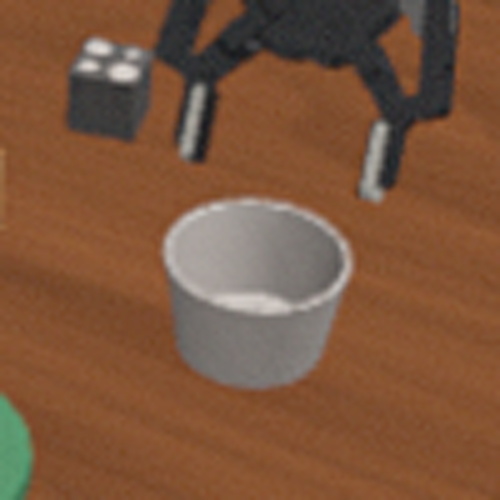

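```bash
python3 sim.py "[(525,150,130,0),(490,0,120,0),(440,-190,100,0),(421,-217,60,0),(421,-217,8,0),(440,-150,120,0),(520,-45,110,0),(585,-45,80,0)]"
```

```text
model err [-8.90621327  3.78145594 -5.91667292]
[525. 150. 130.   0.] n 3 err [0.29 0.12 0.14] z [ 0.57  0.07 -0.82] q [-0.05  0.67 -0.55  2.47  2.4   0.71 -1.17]
[490.   0. 120.   0.] n 6 err [ 7.78 -0.92  3.42] z [ 0.45  0.09 -0.89] q [ 0.41  0.6  -0.53  2.47  2.67  0.37 -1.  ]
[ 440. -190.  100.    0.] n 7 err [ 2.86 -3.02  1.08] z [ 0.53  0.12 -0.84] q [ 1.17  0.78 -0.7   2.47  3.16  0.31 -0.82]
[ 421. -217.   60.    0.] n 2 err [ 2.28 -3.11  0.6 ] z [ 0.54  0.13 -0.83] q [ 1.24  0.9  -0.65  2.47  3.24  0.38 -0.75]
[ 421. -217.    8.    0.] n 2 err [ 1.97 -2.96  0.21] z [ 0.55  0.12 -0.83] q [ 1.2   1.04 -0.58  2.47  3.27  0.52 -0.69]
[ 440. -150.  120.    0.] n 5 err [ 5.31 -4.44  2.22] z [ 0.49  0.15 -0.86] q [ 1.1   0.7  -0.73  2.47  3.02  0.23 -0.8 ]
[520. -45. 110.   0.] n 5 err [ 3.44 -0.97  1.43] z [ 0.52  0.09 -0.85] q [ 0.61  0.72 -0.65  2.47  2.74  0.51 -0.91]
[585. -45.  80.   0.] n 3 err [-0. -0. -0.] z [ 0.57  0.07 -0.82] q [ 0.55  0.85 -0.62  2.38  2.76  0.62 -0.91]
```

```bash
python3 go.py 525 160 130; python3 go.py 490 0 120; python3 go.py 440 -190 100
```

```text
t 26.0667 point [587.136 167.09   76.075] R [[-0.8192091491839701, -0.065212524954945, 0.5697751279954901], [-0.010148570304897724, 0.9950067624809169, 0.09929022680008008], [-0.5734050718419248, 0.07555705927473268, -0.8157804572185536]] 
units [ 0.802  0.043 -3.204] q [-0.057  0.808 -0.5    2.308  2.443  0.7   -1.115]
t 26.0667 point [587.136 167.09   76.075] R [[-0.8192091491839701, -0.065212524954945, 0.5697751279954901], [-0.010148570304897724, 0.9950067624809169, 0.09929022680008008], [-0.5734050718419248, 0.07555705927473268, -0.8157804572185536]] 
units [ 2.243 -6.264 -4.311] q [-0.057  0.808 -0.5    2.308  2.443  0.7   -1.115]
t 26.0667 point [587.136 167.09   76.075] R [[-0.8192091491839701, -0.065212524954945, 0.5697751279954901], [-0.010148570304897724, 0.9950067624809169, 0.09929022680008008], [-0.5734050718419248, 0.07555705927473268, -0.8157804572185536]] 
units [  4.418 -13.756  -5.552] q [-0.057  0.808 -0.5    2.308  2.443  0.7   -1.115]
```

```bash
python3 sim.py "[(528,160,110,0),(528,-100,100,0),(528,-217,80,0),(440,-217,45,0),(421,-217,8,0),(528,-200,90,0),(528,-45,110,0),(585,-45,80,0)]"; python3 go.py 528 160 110;python3 go.py 528 -217 90
```

```text
model err [-8.90621327  3.78145594 -5.91667292]
[528. 160. 110.   0.] n 3 err [0. 0. 0.] z [ 0.57  0.07 -0.82] q [-0.08  0.73 -0.55  2.47  2.43  0.79 -1.2 ]
[ 528. -100.  100.    0.] n 9 err [ 0.54 -0.26  0.21] z [ 0.57  0.07 -0.82] q [ 0.7   0.76 -0.57  2.47  3.    0.55 -1.01]
[ 528. -217.   80.    0.] n 4 err [-0.  0. -0.] z [ 0.57  0.07 -0.82] q [ 0.99  0.83 -0.58  2.33  3.22  0.38 -0.94]
[ 440. -217.   45.    0.] n 4 err [ 1.29 -1.66  0.3 ] z [ 0.55  0.1  -0.83] q [ 1.13  0.92 -0.55  2.47  3.34  0.49 -0.86]
[ 421. -217.    8.    0.] n 2 err [ 1.97 -2.96  0.21] z [ 0.55  0.12 -0.83] q [ 1.16  1.02 -0.51  2.47  3.39  0.53 -0.81]
[ 528. -200.   90.    0.] n 5 err [-0.  0. -0.] z [ 0.57  0.07 -0.82] q [ 0.96  0.81 -0.59  2.36  3.18  0.39 -0.95]
[528. -45. 110.   0.] n 6 err [ 2.47 -0.68  1.02] z [ 0.54  0.08 -0.84] q [ 0.55  0.71 -0.56  2.47  2.86  0.52 -1.04]
[585. -45.  80.   0.] n 3 err [-0. -0. -0.] z [ 0.57  0.07 -0.82] q [ 0.5   0.82 -0.54  2.38  2.86  0.6  -1.02]
t 26.0667 point [587.136 167.09   76.075] R [[-0.8192091491839701, -0.065212524954945, 0.5697751279954901], [-0.010148570304897724, 0.9950067624809169, 0.09929022680008008], [-0.5734050718419248, 0.07555705927473268, -0.8157804572185536]] 
units [ 1.163 -0.025 -2.483] q [-0.057  0.808 -0.5    2.308  2.443  0.7   -1.115]
t 26.0667 point [587.136 167.09   76.075] R [[-0.8192091491839701, -0.065212524954945, 0.5697751279954901], [-0.010148570304897724, 0.9950067624809169, 0.09929022680008008], [-0.5734050718419248, 0.07555705927473268, -0.8157804572185536]] 
units [  1.774 -15.091  -3.328] q [-0.057  0.808 -0.5    2.308  2.443  0.7   -1.115]
```

```bash
python3 -m crank '[[[0.4,0,-0.85,0],[0.4,0,-0.85,0],[0.36,0,-0.8,0],[0.04,-1,-0.05,0],[0.04,-1,-0.05,0],[0.04,-1,-0.05,0],[0.04,-1,-0.05,0],[0.04,-1,-0.05,0],[0.04,-1,-0.05,0],[0.04,-1,-0.05,0],[0.04,-1,-0.05,0],[0.04,-1,-0.05,0]]]';python3 go.py 528 -217 90
```

```text
clock: 27.07
eef_pos: [556.7, -49.8, 71.6]
tool_rot: [3.051, 0.6, -3.127]
force: [-0.2, 1.1, -0.4]
width: 85.4
gripper_force: 0.0
t 27.0667 point [538.767 -52.93   97.933] R [[-0.8254639047621668, -0.06522304020601762, 0.5606739667231583], [-0.011913927887369224, 0.9950935637754614, 0.09821841810448202], [-0.564329159495672, 0.07439592972022384, -0.8221908813554017]] 
units [ 0.613 -6.526 -0.625] q [ 0.832  0.941 -1.055  2.44   2.342  0.767 -0.427]
```

```bash
python3 -m crank '[[[0.09,-0.93,-0.09,0],[0.09,-0.93,-0.09,0],[0.09,-0.93,-0.09,0],[0.09,-0.93,-0.09,0],[0.09,-0.93,-0.09,0],[0.09,-0.93,-0.09,0],[0.09,-0.93,-0.09,0],[0,0,0,0]]]';python3 go.py 440 -217 60
```

```text
clock: 27.73
eef_pos: [545.6, -219.7, 63.3]
tool_rot: [3.058, 0.6, -3.133]
force: [-0.8, -0.8, -0.1]
width: 85.4
gripper_force: 0.0
t 27.7333 point [ 527.653 -222.489   89.617] R [[-0.8255023343679396, -0.05549927440223057, 0.561663356908663], [-0.006969035066163965, 0.9960799748239296, 0.08818229020050548], [-0.5643556755303599, 0.06888043478075252, -0.8226531208237683]] 
units [ 3.561  0.332 -0.975] q [ 1.166  0.905 -0.897  2.28   2.447  0.368 -0.154]
```

```bash
python3 -m crank '[[[0.9,0.05,-0.25,0],[0.9,0.05,-0.25,0],[0.9,0.05,-0.25,0],[0.86,0.05,-0.2,0],[0,0,0,0]]]';python3 go.py 421 -218 10; python3 look.py pics/w4.png punch_mid:6 punch:0; python3 - <<'E'
from h import *
im=ctrl.get_image("wrist")
for r in ctrl.trace("wrist","punch")[:1]:
    ys,xs=np.nonzero(r["mask"]);b=cv2.boxPoints(cv2.minAreaRect(np.column_stack([xs,ys]).astype(np.float32)))
    print(r["confidence"],len(xs),[onz(im,(q[1],q[0]),6)[:2].round() for q in b],onz(im,(ys.mean(),xs.mean()),8).round())
for c,z in(("scene",6),("top",6)):
    i=ctrl.get_image(c)
    for r in ctrl.place_of(c,"punch_mid")[:1]: print(c,r["confidence"],onz(i,r["position"],z).round(1))
E
```

```text
clock: 28.15
eef_pos: [456.8, -212.1, 32.0]
tool_rot: [3.05, 0.598, -3.132]
force: [-0.2, -1.8, -1.4]
width: 85.3
gripper_force: 0.0
t 28.15 point [ 438.915 -215.22    58.304] R [[-0.8265703239349311, -0.06057941342298087, 0.5595637892675246], [-0.007746306323896977, 0.995320983531949, 0.09631269116440473], [-0.5627801474185451, 0.07527465981538022, -0.8231720544705337]] 
units [ 1.681 -0.213  1.179] q [ 1.322  1.019 -0.959  2.465  2.594  0.541 -0.165]
[ 457.9 -210.9   32.8] [ 3.   0.6 -3.1]
punch_mid [171.9 264.5] 0.63 [ 423.6 -218.6    6. ]
punch [169.3 265.8] 0.79 [ 427.2 -217.5    0. ]
0.72 2054 [array([ 456., -228.]), array([ 391., -222.]), array([ 393., -208.]), array([ 460., -210.])] [ 416. -217.    8.]
scene 0.39 [ 417.9 -225.5    6. ]
top 0.54 [ 425.1 -226.5    6. ]
```

View pics/w4.png

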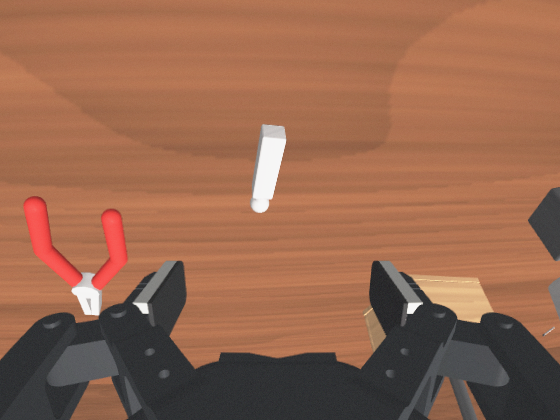

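```bash
python3 go.py 426 -219 40 25.5; python3 go.py 426 -219 8 25.5
```

```text
t 28.6 point [ 444.951 -212.607   54.997] R [[-0.824961713459409, -0.06721956204904427, 0.5611770681380794], [-0.014207354291554276, 0.9950548911372897, 0.09830521200725295], [-0.565010019743146, 0.07312519471216047, -0.8218372001121382]] 
units [ 0.968 -0.247  0.042] q [ 1.317  1.015 -0.961  2.464  2.594  0.539 -0.164]
t 28.6 point [ 444.951 -212.607   54.997] R [[-0.824961713459409, -0.06721956204904427, 0.5611770681380794], [-0.014207354291554276, 0.9950548911372897, 0.09830521200725295], [-0.565010019743146, 0.07312519471216047, -0.8218372001121382]] 
units [ 1.691 -0.341  1.094] q [ 1.317  1.015 -0.961  2.464  2.594  0.539 -0.164]
```

```bash
python3 -m crank '[[[0.6,-0.12,0.1,0],[0.5,-0.1,0.2,0],[0.3,-0.1,0.3,0],[0.2,0,0.3,0],[0.1,0,0.2,0],[0,0,0,0]]]';python3 go.py 426 -219 8 25.5
```

```text
clock: 29.1
eef_pos: [443.5, -219.9, -14.5]
tool_rot: [3.046, 0.596, -3.127]
force: [0.4, -0.7, 0.4]
width: 85.5
gripper_force: 0.0
t 29.1 point [ 429.308 -222.526    6.509] R [[-0.8273146614539931, -0.06830715439358648, 0.5575702499254378], [-0.012346814728143397, 0.9945506328718247, 0.10352098734228465], [-0.5616030689992118, 0.07876021402271136, -0.8236496959131127]] 
units [ 0.074  0.154 -0.108] q [ 1.393  1.197 -1.001  2.462  2.548  0.651  0.025]
```

```bash
python3 -m crank '[[[0.07,0.15,-0.1,0],[0,0,0,0]]]'; python3 -m crank '[[[0,0,0,0],[0,0,0,0],[0,0,0,0],[0,0,0,0],[0,0,0,0],[0,0,0,0],[0,0,0,0],[0,0,0,0]]]' 1
```

```text
clock: 29.27
eef_pos: [442.2, -218.1, -12.1]
tool_rot: [3.045, 0.596, -3.125]
force: [-0.0, 0.0, 0.8]
width: 85.2
gripper_force: 0.0
clock: 29.93
eef_pos: [442.1, -218.6, -12.3]
tool_rot: [3.046, 0.596, -3.125]
force: [-2.0, -0.8, 3.2]
width: 8.1
gripper_force: 57.9
```

```bash
python3 -m crank '[[[-0.3,0,-0.4,0],[-0.6,0,-0.7,0],[-0.8,0,-0.7,0],[-0.9,0,-0.4,0],[-0.9,0,-0.3,0],[-0.9,0,0,0],[0,0,0,0]]]'; python3 go.py 525 -43 115; python3 - <<'E'
from h import *
for c in("wrist","scene"):
    i=ctrl.get_image(c)
    for r in ctrl.place_of(c,"punch_mid")[:2]: print(c,r["confidence"],r["position"],onz(i,r["position"],ctrl.read_state()["eef_pos"][2]+20))
for r in ctrl.place_of("scene","box")[:1]: print(onz(i,r["position"],0))
E
```

```text
clock: 30.52
eef_pos: [503.0, -224.7, 104.7]
tool_rot: [3.053, 0.603, -3.12]
force: [1.2, 0.0, -0.6]
width: 7.7
gripper_force: 57.7
t 30.5167 point [ 485.049 -227.913  131.   ] R [[-0.8237194750465743, -0.07158744705595181, 0.5624601886827255], [-0.017823954277512533, 0.9947766125738028, 0.10050769985480332], [-0.566717330847495, 0.07276488507653528, -0.8206928404810715]] 
units [-1.085  7.197  2.167] q [ 1.332  0.846 -1.037  2.332  2.197  0.325  0.119]
wrist 0.85 [255.2, 273.0] [ 489.29913651 -228.30584248  120.89926905]
scene 0.44 [157.7, 218.2] [ 472.56717513 -229.15524326  119.45022024]
[619.13279862 -42.84652519   0.        ]
```

```bash
python3 -m crank '[[[-0.13,0.9,0.27,0],[-0.13,0.9,0.27,0],[-0.13,0.9,0.27,0],[-0.13,0.9,0.27,0],[-0.13,0.9,0.27,0],[-0.13,0.9,0.27,0],[-0.13,0.9,0.27,0],[-0.13,0.9,0.27,0],[0,0,0,0]]]'; python3 go.py 603 -43 80; python3 sim.py "[(603,-43,80,0)]"
```

```text
clock: 31.52
eef_pos: [541.9, -35.4, 84.7]
tool_rot: [3.039, 0.59, -3.122]
force: [-0.5, 0.5, -0.2]
width: 7.6
gripper_force: 57.9
t 31.5167 point [524.266 -38.961 111.13 ] R [[-0.8307514634065628, -0.07622877816685933, 0.5513992921894639], [-0.016254600221095747, 0.9934785131662688, 0.1128549150395842], [-0.5564061412489141, 0.08479161076502298, -0.8265727969902991]] 
units [-1.921 -0.506  2.748] q [ 0.894  1.006 -1.247  2.467  2.175  0.878 -0.286]
model err [-13.65992598   5.88585962 -14.35274353]
[603. -43.  80.   0.] n 3 err [-0.  0.  0.] z [ 0.56  0.08 -0.83] q [ 0.82  1.12 -1.16  2.32  2.22  0.87 -0.22]
```

```bash
python3 -m crank '[[[-0.45,-0.12,0.65,0],[-0.45,-0.12,0.65,0],[-0.45,-0.12,0.65,0],[-0.45,-0.12,0.65,0],[0,0,0,0],[0,0,0,0]]]'; python3 go.py 603 -43 80; python3 - <<'E'
from h import *
i=ctrl.get_image("scene")
print("punch",[(r["position"],r["confidence"]) for r in ctrl.place_of("scene","punch_mid")[:2]],proj(i,[[602,-42,73],[572,-40,73],[632,-44,73]]))
c=[[610+46*a,-42+46*b,50] for a,b in((-1,-1),(1,-1),(1,1),(-1,1))]
print("rim",proj(i,c).round())
cv2.imwrite("pics/s4.png",cv2.resize(i["img"][100:280,180:360,::-1],None,fx=3.3,fy=3.3,interpolation=cv2.INTER_CUBIC))
E
```

```text
clock: 32.02
eef_pos: [615.4, -45.2, 54.8]
tool_rot: [3.043, 0.589, -3.128]
force: [0.1, 0.9, 0.2]
width: 7.7
gripper_force: 57.9
t 32.0167 point [597.757 -48.609  81.315] R [[-0.8311778797084871, -0.06866634155290165, 0.5517501842510286], [-0.0116805828648049, 0.99428214077093, 0.106144187442906], [-0.5558838873966776, 0.08177993691435932, -0.8272273844905288]] 
units [-0.148  0.204  0.183] q [ 0.845  1.074 -1.161  2.286  2.17   0.812 -0.166]
punch [([233.9, 244.0], 0.39)] [[249.0200961  209.85857806]
 [255.67925765 204.787367  ]
 [242.13157913 215.10678848]]
rim [[242. 206.]
 [223. 222.]
 [253. 233.]
 [271. 215.]]
```

View pics/s4.png

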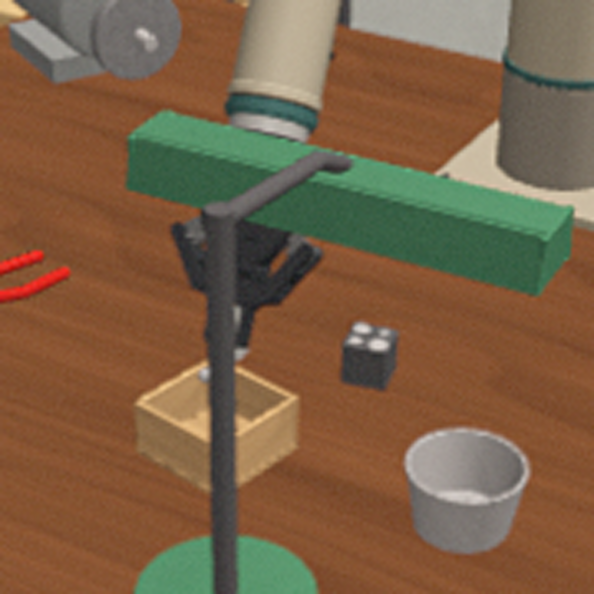

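```bash
python3 - <<'E'
from h import *
np.set_printoptions(precision=1,suppress=True)
i=ctrl.get_image("scene")
for p in((209.7,241.5),(222.7,221.5),(220.3,270.3)): print(onz(i,p,50))
m=ctrl.trace("scene","box")[0]["mask"];ys,xs=np.nonzero(m);k=lambda a:(ys[a],xs[a])
print([ (q,onz(i,q,50)[:2]) for q in(k(xs.argmin()),k(xs.argmax()),k(ys.argmin()))])
print("ball",onz(i,(213,242),73))
print("hood under far edge / right end",onz(i,(100+295/3.3,180+540/3.3),230),onz(i,(100+190/3.3,180+128/3.3),230), "near top corner", onz(i,(100+112/3.3,180+167/3.3),275),onz(i,(100+207/3.3,180+572/3.3),275))
E
python3 go.py 612 -42 70
```

```text
[582.1 -78.6  50. ]
[660.7 -89.4  50. ]
[585.7  13.   50. ]
[((np.int64(224), np.int64(221)), array([666.2, -87.2])), ((np.int64(222), np.int64(269)), array([594.2,  14. ])), ((np.int64(212), np.int64(238)), array([596.4, -80.5]))]
ball [624.  -49.6  73. ]
hood under far edge / right end [630.4 218.5 230. ] [647.9 -97.5 230. ] near top corner [601.1 -93.4 275. ] [585.4 218.1 275. ]
t 32.2167 point [597.258 -48.072  82.468] R [[-0.8305107444258681, -0.07078762924684812, 0.5524862124422663], [-0.013935990294942868, 0.994221851848178, 0.10643635413747791], [-0.556828242430006, 0.08069709321400696, -0.8266984260170818]] 
units [-0.215  0.159  0.764] q [ 0.845  1.072 -1.162  2.288  2.17   0.812 -0.166]
```

```bash
python3 -m crank '[[[-0.17,0.08,0.42,0],[-0.17,0.08,0.42,0],[0,0,0,0],[0,0,0,0]]]'; python3 go.py 616 -42 70
```

```text
clock: 32.55
eef_pos: [635.1, -37.8, 43.6]
tool_rot: [3.044, 0.591, -3.125]
force: [-0.7, 0.2, -1.0]
width: 7.7
gripper_force: 57.9
t 32.55 point [617.429 -41.16   70.   ] R [[-0.8300169208215651, -0.07037757102178763, 0.5532801357783969], [-0.013400338824895552, 0.9942368852838535, 0.10636468803338818], [-0.5575772072720208, 0.08087034956110449, -0.8261765213878927]] 
units [ 0.048 -0.029 -0.035] q [ 0.811  1.102 -1.143  2.243  2.177  0.817 -0.156]
```

Release, then retreat along the tool axis.

```bash
python3 -m crank '[[[0,0,0,0],[0,0,0,0],[0,0,0,0],[0,0,0,0],[0,0,0,0],[0,0,0,0]]]' -1; python3 -m crank '[[[0.4,0,-0.8,0],[0.4,0,-0.8,0],[0.4,0,-0.8,0],[0.4,0,-0.8,0],[0.5,0,-0.5,0],[0,0,0,0],[0,0,0,0]]]'; python3 - <<'E'
from h import *
np.set_printoptions(precision=1,suppress=True)
for c in("scene","top"):
    i=ctrl.get_image(c);cv2.imwrite(f"pics/{c}5.png",i["img"][:,:,::-1])
    for n,z in(("punch_mid",11),("ring_mid",9),("cup",0),("box",0),("dapping_block",0)):
        for r in ctrl.place_of(c,n)[:2]: print(c,n,round(r["confidence"],2),np.array(r["position"]),onz(i,r["position"],z))
a=cv2.imread("pics/scene5.png")[195:285,210:350]
b=cv2.imread("pics/top5.png")[140:240,160:340]
cv2.imwrite("pics/f.png",np.vstack([cv2.resize(a,(465,299),interpolation=cv2.INTER_CUBIC),cv2.resize(b,(465,258),interpolation=cv2.INTER_CUBIC)]))
E
```

```text
clock: 33.05
eef_pos: [634.6, -38.5, 44.1]
tool_rot: [3.045, 0.592, -3.125]
force: [-0.0, 0.4, -0.0]
width: 79.2
gripper_force: 0.0
clock: 33.63
eef_pos: [540.0, -49.3, 91.5]
tool_rot: [3.046, 0.592, -3.125]
force: [0.6, -0.0, -0.7]
width: 85.3
gripper_force: 0.0
scene cup 0.92 [259.1 323.2] [602.7 176.9   0. ]
scene box 0.66 [235.8 245.9] [619.1 -41.9   0. ]
scene dapping_block 0.73 [257. 320.] [599.2 166.4   0. ]
scene dapping_block 0.52 [211.7 291. ] [453.    6.4   0. ]
top punch_mid 0.51 [183.1 298.9] [624.6 -41.   11. ]
top punch_mid 0.41 [186.6 301.8] [616.6 -48.1  11. ]
top ring_mid 0.44 [186.4 209.6] [604.6 164.9   9. ]
top cup 0.75 [187.7 208.4] [603.7 169.1   0. ]
top box 0.71 [189.5 296.2] [611.9 -36.    0. ]
top dapping_block 0.59 [192.1 206. ] [592.8 173.7   0. ]
top dapping_block 0.58 [249.7 273.7] [468.2   7.7   0. ]
```

View pics/f.png

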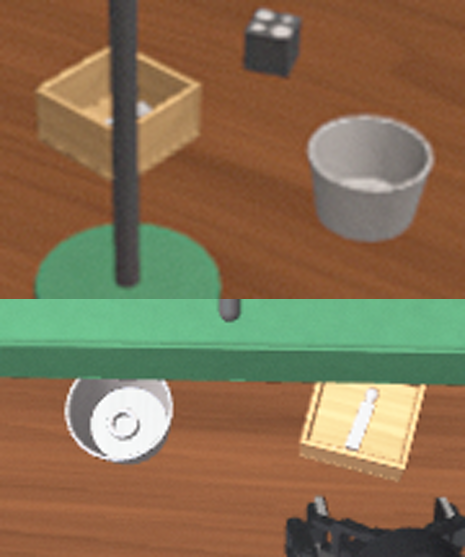

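The picture shows the ring flat on the cup's floor (crop 122,424) and the punch lying in the box (crop 363,420). Cup, box and dapping block are where they started, and the gripper is clear of everything.

```bash
python3 -c "
from cell import ctrl
print(ctrl.finish_job())"
```

```text
the job is handed in; nothing more can be done
None
```

I handed in the job at about 34 s: the last pictures show the ring blank in the cup and the punch in the box, with cup, box and dapping block where they started; the controller did not return the verdict.

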